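# Lock the sealed cartons away in the combination stock bin

## Robot

A 6-joint arm with a two-finger parallel gripper is mounted at the origin on the work surface. World frame = base frame: x ahead of the robot, y to its left, z up, the work surface at z = 0. Lengths are in mm, angles in rad, forces in N, time in s.
With the tool pointing down it reaches from about 375 to 750 mm from the base axis. Payload 9 kg.
Tool frame: the origin (TCP) lies on the centre line of the jaws, within the pads' length; the fingertips stand 14 mm ahead of it and the grasp point (between the pads) lies 5 mm behind it; z points along the fingers, y is the line along which they close (so a half turn about z gives the same grasp; the last joint's range is limited). The gripper opens to 85 mm and grips with 20 to 120 N. Pads are 22 mm wide; open, the fingers measure 114 mm over their backs; the gripper's body (76 mm by 85 mm) begins 54 mm behind the grasp point. The pads swing forward as they close: fully open they stand 13 mm farther back than shut.
Start: joints at [1.008, 0.104, 0.097, 1.564, 0, 1.353], TCP at [202.81, 564.715, 245.331] pointing down, gripper open.
Joint ranges: [-2.99, 2.99], [-0.84, 1.86], [-1.1, 1.16], [-1.84, 2.11], [-1.51, 1.56], [-3.14, 3.14]. Speed limits (rad/s): [2.22, 2.22, 2.57, 3.14, 3.14, 3.14].

## Interface

Orientations are given as a unit quaternion [w, x, y, z].
In Python, from workcell import * gives the robot as it stands. Calls block until the motion is done:
- move_pose(position, orientation): joint-space move of the TCP to a pose.
- move_l(position, rot=None, v=150, guard=None): straight line of the TCP; rot=None keeps the orientation; v is the mean speed in mm/s. With guard (N) it stops when the force on the tool has changed by that much, and returns True; else False.
- movej(angles): joint-space move.
- grip(opening): finger opening in mm; the grip force is fixed at half the most; returns when the fingers have stopped.
- dwell(seconds).
- inverse_kinematics(position, orientation): joint angles nearest the present ones, or None.
- get_image(name): name is "side" or "top"; returns the picture (480x640x3 uint8, red, green, blue); there is no depth.
- calibration(name): a dict with "K" (3x3 intrinsics, pixels), "D" ([k1, k2, p1, p2, k3] as OpenCV has them; the pictures are not rectified), "R" (3x3) and "t" (3): a world point X has camera coordinates R X + t. Camera axes: x right, y down, z forward; pixel columns grow to the right and rows downward; lengths in mm; the calibration is good to about 2 mm. A picture is of the moment at which its call begins. calibration takes no time and is no camera call.
A pose or a line that the arm cannot do raises MotionError and nothing moves.
- close_job(): hands the job in; it is judged then, once.
Trained networks look in the newest picture that a camera, given by its name, has taken for a name from the list of things; names that differ only in an ending like _2 or _b are one class to them, and where a whole thing is asked for, a point or a joint stands for the part that bears it (a point fixed in the world has none). Each returns a list of dicts, best first, with "conf" (0 to 1); they miss things now and then, are a little off and sometimes report something else, mostly with a low value. They report only what shows in the picture. A call takes as long as a camera call. They do not tell look-alikes from the thing itself.
- recognise(camera, label): "centre" ([x, y, z] in mm, in world coordinates, good to about 4 mm: the middle of the surface that is visible of it).
- outline_of(camera, label): "pixels" (480x640 bool, what is visible of it).
- mark_of(camera, label): "centre" ([x, y, z] in mm, in world coordinates, good to about 4 mm: a listed point, or the origin of a listed thing).
Readings, each from a call of its own:
- read_time(): time.
- read_q(): joint angles.
- read_qvel(): joint speeds.
- read_joint_efforts(): joint torques, N m.
- read_eef_pos(): TCP position.
- read_tool_rot(): TCP orientation.
- read_ft_force(): force on the tool from outside, world axes, zero at the start.
- read_torque(): the same for the moment, N m.
- read_finger_gap(): finger opening in mm.
- read_grip_force(): force on a finger pad.
Only numpy, scipy, OpenCV 4.12 (cv2) and the standard library are available. Lean on these libraries where they do the work, as an engineer would, in place of code of your own. Each camera call takes 0.05 s, during which the arm holds its last target. There are 200 camera calls.

## Task

Unlock the stock bin by setting its dials to the code, left dial to 5, middle to 2, right to 6, and only then slide the clear cover fully open (the cover may be moved only while all three dials show the code). Stack every carton on the bench squarely into one straight column in the bay, flat on the black rectangle and in line with it. Slide the cover fully shut again, then lock up by turning the left dial back to 0, leaving the other two on the code and the other things on the bench where they are.

Things in the scene. Friction and masses are not known exactly. Their poses are not given: they have to be found in the camera images.
- safe: grey steel stock bin, fixed. Origin under the centre of its open bay (inside 220 (x) x 240 (y) mm, walls 6 mm thick, 108 mm high); x away from the robot, y to its left, within a small yaw. At +y a closed compartment, 104 mm high, out to y = 374 mm; at -x a console 50 mm high (x -231 to -116, y -75 to 195 mm) with three dials at x = -180, y = 150, 60, -30 mm.
- bay (a point): centre of the bay's floor (6 mm above the table), in the middle of a black rectangle of 90 x 66 mm, long side along the bin's x, which marks where the column stands. Axes as the bin's.
- cover (a joint): clear sliding cover with an aluminium frame over the bay, in m: 0 fully shut, 0.245 fully open (slid along the bin's +y, to the robot's left, over the closed compartment). Underside 108 mm above the table, top 114 mm. About 2 N of friction, stays where it is left.
- cover_handle (a point): on the cover: centre of its black ridge handle, at the height to grip (139 mm above the table). The ridge is 60 mm long along the bin's x, 14 mm thick along y, and stands from the cover up to 9 mm above this point. 60 mm to the -y side of the cover's middle.
- dial_left (a joint): the left (largest y) of three dials, as seen from the robot; turns about the vertical. Rad: 0 when its white pointer is at the long white zero mark (on the side away from the robot, the bin's +x), growing clockwise seen from above; each next short mark is one number more, 0.5236 rad apart, 0 to 8, stops at both ends. Friction about 0.05 N m, stays where left.
- dial_left_grip (a point): on the left dial's axis, at the height to grip (85 mm above the table). The dial is a black disc 48 mm across, its top 23 mm below this point, with an upright bar grip 44 mm long, 14 mm thick, top 7 mm above this point; the bar lies along this point's x axis, whose + end is the pointer (white line). 64 mm from the bay's near wall, 90 mm from the next dial.
- dial_middle (a joint): the middle of three dials, as seen from the robot; turns about the vertical. Rad: 0 when its white pointer is at the long white zero mark (on the side away from the robot, the bin's +x), growing clockwise seen from above; each next short mark is one number more, 0.5236 rad apart, 0 to 8, stops at both ends. Friction about 0.05 N m, stays where left.
- dial_middle_grip (a point): on the middle dial's axis, at the height to grip (85 mm above the table). The dial is a black disc 48 mm across, its top 23 mm below this point, with an upright bar grip 44 mm long, 14 mm thick, top 7 mm above this point; the bar lies along this point's x axis, whose + end is the pointer (white line). 64 mm from the bay's near wall, 90 mm from the next dial.
- dial_right (a joint): the right (smallest y) of three dials, as seen from the robot; turns about the vertical. Rad: 0 when its white pointer is at the long white zero mark (on the side away from the robot, the bin's +x), growing clockwise seen from above; each next short mark is one number more, 0.5236 rad apart, 0 to 8, stops at both ends. Friction about 0.05 N m, stays where left.
- dial_right_grip (a point): on the right dial's axis, at the height to grip (85 mm above the table). The dial is a black disc 48 mm across, its top 23 mm below this point, with an upright bar grip 44 mm long, 14 mm thick, top 7 mm above this point; the bar lies along this point's x axis, whose + end is the pointer (white line). 64 mm from the bay's near wall, 90 mm from the next dial.
- carton_a: sealed flat cardboard carton, 90 (x) x 66 (y) x 24 mm, about 0.15 kg; origin at the centre of its underside. All cartons are alike; it may be absent.
- carton_b: sealed flat cardboard carton, 90 (x) x 66 (y) x 24 mm, about 0.15 kg; origin at the centre of its underside. All cartons are alike; it may be absent.
- carton_c: sealed flat cardboard carton, 90 (x) x 66 (y) x 24 mm, about 0.15 kg; origin at the centre of its underside. All cartons are alike; it may be absent.
- carton_d: sealed flat cardboard carton, 90 (x) x 66 (y) x 24 mm, about 0.15 kg; origin at the centre of its underside. All cartons are alike; it may be absent.
- padlock: small brass padlock lying flat, 22 x 20 x 14 mm plus shackle, among the cartons; not part of the job, leave it where it is. Origin at the centre of its underside.
- tape_roll: roll of brown tape, 90 mm across, 45 mm high; not part of the job, leave it where it is. Origin at the centre of its underside.
- tape_measure: yellow tape measure, 60 x 35 x 60 mm; not part of the job, leave it where it is. Origin at the centre of its underside.
- notebook: blue notebook 150 x 210 x 15 mm; not part of the job, leave it where it is. Origin at the centre of its underside.
- marker: black marker pen, 120 mm long, 14 mm thick, lying; not part of the job, leave it where it is. Origin at the centre of its underside.
- mug: white mug, 80 mm across, 90 mm high; not part of the job, leave it where it is. Origin at the centre of its underside.
Things that resemble listed ones, but are neither listed nor needed, are in the scene too. What is shaped like the carton_b but green or red is not meant.

How it is judged (in metres and radians):
On the way, in this order (a step that is already met when the one before it is completed fails the run):
1. the code 5-2-6 is set while the cover is still shut (value of joint dial_left between 2.518 and 2.718 rad and value of joint dial_middle between 0.947 and 1.147 rad and value of joint dial_right between 3.042 and 3.242 rad and value of joint cover below 0.02 m), for 0.2 s.
2. the cover is slid fully open, the dials on the code (value of joint dial_left between 2.518 and 2.718 rad and value of joint dial_middle between 0.947 and 1.147 rad and value of joint dial_right between 3.042 and 3.242 rad and value of joint cover above 0.235 m), for 0.2 s.
3. all cartons stand in one square column on the black rectangle, the cover open (horizontal distance between each of carton_a, carton_b, carton_c, carton_d and bay below 0.01 m and angle between the x axis of each of carton_a, carton_b, carton_c, carton_d and the x axis of safe, either way round below 0.12 rad and angle between the z axis of each of carton_a, carton_b, carton_c, carton_d and the z axis of safe, either way round below 0.08 rad and z of each of carton_a, carton_b, carton_c, carton_d in the frame of bay below 0.105 m and linear speed of each of carton_a, carton_b, carton_c, carton_d below 0.02 m/s and value of joint cover above 0.1 m), for 0.2 s.
4. the cover is fully shut over the column, the dials still on the code (value of joint dial_left between 2.518 and 2.718 rad and value of joint dial_middle between 0.947 and 1.147 rad and value of joint dial_right between 3.042 and 3.242 rad and value of joint cover below 0.006 m), for 0.2 s.
At the end, for the whole second after the job is handed in: Each carton level and at rest in the bay, centre within 10 mm of the black rectangle's seen from above, long side within 0.12 rad of its long side; cover within 6 mm of fully shut; left dial within 0.1 rad of 0, middle of 2, right of 6 (value of joint dial_middle between 0.947 and 1.147 rad and value of joint dial_right between 3.042 and 3.242 rad and value of joint dial_left below 0.1 rad and value of joint cover below 0.006 m and horizontal distance between each of carton_a, carton_b, carton_c, carton_d and bay below 0.01 m and angle between the x axis of each of carton_a, carton_b, carton_c, carton_d and the x axis of safe, either way round below 0.12 rad and angle between the z axis of each of carton_a, carton_b, carton_c, carton_d and the z axis of safe, either way round below 0.08 rad and z of each of carton_a, carton_b, carton_c, carton_d in the frame of bay below 0.105 m and linear speed of each of carton_a, carton_b, carton_c, carton_d below 0.02 m/s); the robot touches nothing.
It fails at once if the cover is open by more than 20 mm while a dial is off the code by more than 0.2 rad (value of joint cover above 0.02 m and (value of joint dial_left below 2.418 rad or value of joint dial_left above 2.818 rad or value of joint dial_middle below 0.847 rad or value of joint dial_middle above 1.247 rad or value of joint dial_right below 2.942 rad or value of joint dial_right above 3.342 rad)).
It fails at once if a bystander is moved more than 60 mm (distance of any of padlock, tape_roll, tape_measure, notebook, marker, mug from where it was at the start of the episode above 0.06 m).
Of carton_a, carton_b, carton_c, carton_d only 2 to 4 are there at a start; the rules pass over those that are not, and their reading is None.
At some moment in a run one of carton_a, carton_b may be knocked a few centimetres aside while the robot is not near it.
Once in a run the grip may slacken for a moment while it holds something.
It also fails if it takes over 210 s, if anything falls off the work surface, if the arm or the gripper's body presses on something with over 40 N, if the wrist force passes 120 N, or if a joint passes its speed limit or range.

## Working session

There is one attempt and no reset: what is moved stays moved. The work goes in short steps, each a Python script; the robot and the scene stay as the last script left them, time stands still between calls to the robot, and variables do not carry over. Pictures are saved under pics/ and viewed, at most 14 in all, crops included, and the job is handed in when it is done.

```bash
ls; mkdir -p pics; python3 - <<'E'
from workcell import *
import cv2
for n in ("top","side"):
    im=get_image(n); cv2.imwrite(f"pics/{n}0.png",im[:,:,::-1])
    c=calibration(n); print(n,c)
for l in ["safe","cover_handle","dial_left_grip","dial_middle_grip","dial_right_grip","bay","carton_a","padlock","tape_roll","tape_measure","notebook","marker","mug"]:
    for n in ("top","side"):
        r=mark_of(n,l); print(l,n,[( [round(float(v)) for v in d["centre"]],round(float(d["conf"]),2)) for d in r[:6]])
print(read_time(), read_tool_rot())
E
```

```text
pics
top {'K': array([[450.23240214,   0.        , 315.27405582],
       [  0.        , 450.23240214, 243.53291733],
       [  0.        ,   0.        ,   1.        ]]), 'D': array([-0.08960235,  0.        ,  0.        ,  0.        ,  0.        ]), 'R': array([[ 0.01255441, -0.99990856, -0.00502586],
       [-0.99652858, -0.01209796, -0.08236764],
       [ 0.0822993 ,  0.00604249, -0.99658934]]), 't': array([ -43.34580108,  522.62948213, 1244.61211645])}
side {'K': array([[443.87589753,   0.        , 321.58242295],
       [  0.        , 443.87589753, 238.57839474],
       [  0.        ,   0.        ,   1.        ]]), 'D': array([-0.0608697,  0.       ,  0.       ,  0.       ,  0.       ]), 'R': array([[ 0.8694423 , -0.49356664, -0.02149553],
       [-0.30755543, -0.506698  , -0.80539853],
       [ 0.3866261 ,  0.70685862, -0.59234378]]), 't': array([-449.09354432,  237.18651169, 1248.24121484])}
safe top [([628, 52, -3], 0.63)]
safe side [([630, 52, 2], 0.84)]
cover_handle top [([622, -14, 138], 0.69)]
cover_handle side []
dial_left_grip top [([440, 189, 84], 0.49), ([582, -382, 2], 
[... 564 characters left out ...]
2], 0.72), ([429, -228, 0], 0.7), ([310, -157, 0], 0.69)]
padlock top [([504, -303, -1], 0.66), ([625, -12, 138], 0.34)]
padlock side [([505, -304, 4], 0.53), ([752, -190, 2], 0.17)]
tape_roll top [([394, 338, 0], 0.61)]
tape_roll side [([389, 336, -1], 0.56), ([751, -189, 2], 0.53)]
tape_measure top [([744, -290, 2], 0.58)]
tape_measure side [([742, -288, 3], 0.6)]
notebook top [([380, -547, -1], 0.85)]
notebook side [([378, -551, 4], 0.69)]
marker top [([378, -550, -2], 0.69), ([749, -190, 7], 0.52), ([449, 13, 87], 0.23)]
marker side [([752, -192, -1], 0.5)]
mug top [([440, 506, -4], 0.84)]
mug side [([438, 510, -3], 0.98)]
1.4 [5.51337975e-06 1.71544365e-01 9.85176395e-01 2.96175827e-05]
```

View pics/top0.png

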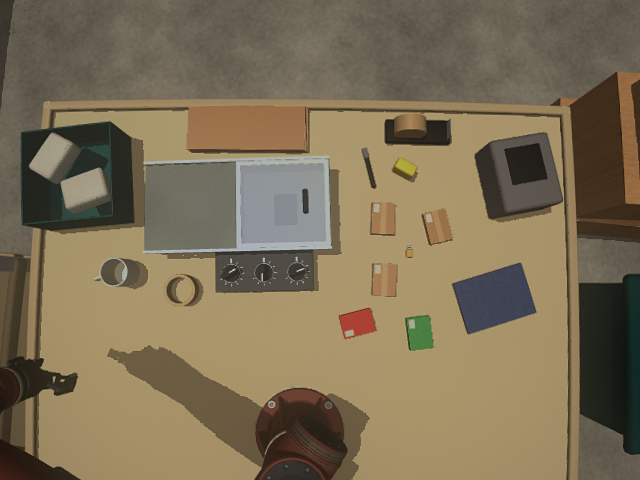

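```bash
python3 - <<'E'
import cv2
im=cv2.imread("pics/top0.png")
cv2.imwrite("pics/dials.png",cv2.resize(im[190:340,200:330],None,fx=4,fy=4,interpolation=cv2.INTER_CUBIC))
E
```

```text
(no output)
```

View pics/dials.png

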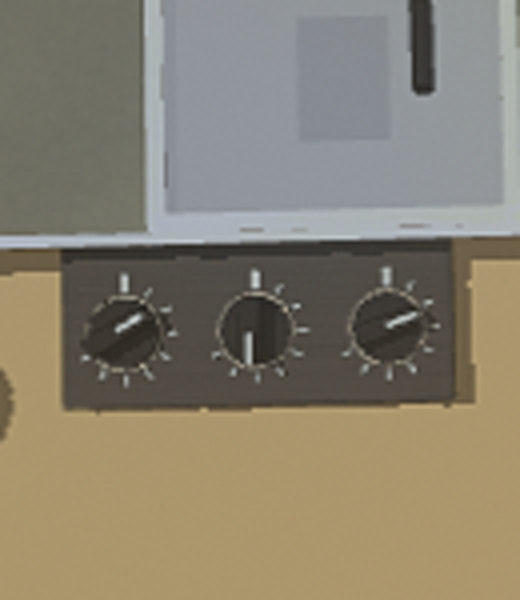

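View pics/side0.png

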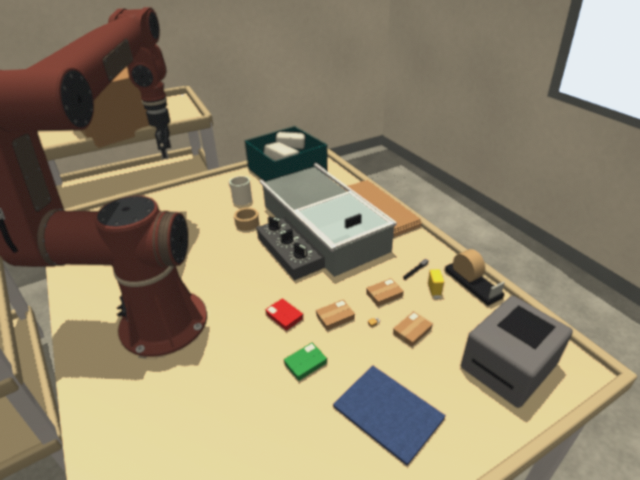

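Top picture: the bin is at (237,205) with its dials at (231,273), (263,272) and (297,271), reading about 2, 6 and 2. The cover is shut, with its handle at (306,201).

Carton-like things:
- **Brown:** (383,218), (437,226) and (384,280). These three are the cartons, by their plain cardboard colour and size.
- **Red (357,323) and green (419,333):** decoys.
- **Large brown board (248,128) and tape dispenser (410,125):** not cartons.

Next I measure the bin pose, the pointers and the carton outlines.

```bash
cat > h.py <<'E'
from workcell import *
import cv2, numpy as np
from scipy.optimize import least_squares
from scipy.spatial.transform import Rotation as Ro
def plane(n,uv,z):
    c=calibration(n); K,D,R,t=[np.asarray(c[k],float) for k in "KDRt"]
    p=cv2.undistortPoints(np.asarray(uv,float).reshape(-1,1,2),K,D).reshape(-1,2)
    d=np.c_[p,np.ones(len(p))]@R; C=-R.T@t
    return (C+d*((z-C[2])/d[:,2])[:,None])
def proj(n,X):
    c=calibration(n)
    return cv2.projectPoints(np.asarray(X,float).reshape(-1,1,3),cv2.Rodrigues(np.asarray(c["R"]))[0],np.asarray(c["t"],float),c["K"],c["D"])[0].reshape(-1,2)
def save(n,name,box=None,f=4):
    im=get_image(n)
    o=im if box is None else cv2.resize(im[box[1]:box[3],box[0]:box[2]],None,fx=f,fy=f,interpolation=cv2.INTER_CUBIC)
    cv2.imwrite(f"pics/{name}.png",o[:,:,::-1]); return im
def quat(yaw):  # tool down, tool y axis closing line at world angle yaw+pi/2 (tool x along yaw)
    x=np.array([np.cos(yaw),np.sin(yaw),0]); z=np.array([0,0,-1.]); y=np.cross(z,x)
    q=Ro.from_matrix(np.c_[x,y,z]).as_quat(); return [q[3],q[0],q[1],q[2]]
def carton_masks(im,z=24,zone=None):
    """brown cartons on the bench right of the bin, from the top picture: list of (x,y,yaw,l,w)"""
    hsv=cv2.cvtColor(im,cv2.COLOR_RGB2HSV); return hsv
def cartons(n="top",z=24):
    out=[]
    for d in outline_of(n,"carton_a"):
        m=d["pixels"].astype(np.uint8)
        if m.sum()<100: continue
        c=max(cv2.findContours(m,cv2.RETR_EXTERNAL,cv2.CHAIN_APPROX_NONE)[0],key=cv2.contourArea).reshape(-1,2)
        P=plane(n,c,z)[:,:2]; (x,y),(a,b),_=r=cv2.minAreaRect(P.astype(np.float32)); B=cv2.boxPoints(r)
        e=[B[1]-B[0],B[2]-B[1]]; e=max(e,key=np.linalg.norm); yaw=np.arctan2(e[1],e[0]); yaw=(yaw+np.pi/2)%np.pi-np.pi/2
        M=P.mean(0); out.append([float(round(v,3)) for v in (x,y,yaw,max(a,b),min(a,b),d["conf"])])
    return out
E
python3 - <<'E'
from h import *
im=get_image("top"); print(*cartons(),sep="\n")
# safe pose
S={k:[] for k in("safe","dial_left_grip","dial_middle_grip","dial_right_grip","cover_handle")}
L={"safe":(0,0,0),"dial_left_grip":(-180,150,85),"dial_middle_grip":(-180,60,85),"dial_right_grip":(-180,-30,85),"cover_handle":(0,-60,139)}
obs=[]
for k in L:
    for n in("top","side"):
        if n=="side": get_image("side")
        for d in mark_of(n,k):
            obs.append((L[k],d["centre"],d["conf"]))
        
px=[((-231,195,50),(216.25,292.5)),((-231,-75,50),(313.75,290.5))]
def T(p,l): c,s=np.cos(p[2]),np.sin(p[2]); return np.array([p[0]+c*l[0]-s*l[1],p[1]+s*l[0]+c*l[1],l[2]])
def f(p):
    r=[]
    for l,c,w in obs:
        r+=list((T(p,l)[:2]-np.array(c)[:2])/4)
    for l,uv in px: r+=list((proj("top",T(p,l))[0]-uv)/0.7)
    return r
s=least_squares(f,[628,52,0.02],loss="soft_l1"); p=s.x; print("safe",p)
for l,c,w in obs: print(l,np.round(T(p,l)-c,1))
for l,uv in px: print(l,proj("top",T(p,l))[0]-uv)
g=cv2.cvtColor(im,cv2.COLOR_RGB2GRAY)
for k in list(L)[1:4]:
    X=T(p,L[k]); X[2]=92; c=proj("top",X)[0]; 
    v,u=np.mgrid[0:480,0:640]; m=(np.hypot(u-c[0],v-c[1])<7.5)&(g>110)
    P=plane("top",np.c_[u[m],v[m]],92)[:,:2]; w=g[m].astype(float)-90; mu=(P*w[:,None]).sum(0)/w.sum()-X[:2]
    print(k,X.round(1),c.round(1),m.sum(),"pointer vec",mu.round(1),"value",((p[2]-np.arctan2(mu[1],mu[0]))%(2*np.pi)))
print(read_time())
# overlay
o=im.copy()
for l in [(-231,195,50),(-231,-75,50),(-116,126,108),(-116,-126,108),(116,-126,108),(116,126,108),(116,374,104),(-116,374,104),(45,33,6),(45,-33,6),(-45,33,6),(-45,-33,6),(30,-60,148),(-30,-60,148)]:
    q=proj("top",T(p,l))[0]; o[int(round(q[1])),int(round(q[0]))]=(255,0,0)
cv2.imwrite("pics/ov.png",cv2.resize(o[140:300,140:340],None,fx=4,fy=3.75,interpolation=cv2.INTER_NEAREST)[:,:,::-1])
cv2.imwrite("pics/cart.png",cv2.resize(o[190:360,330:470],None,fx=3,fy=3,interpolation=cv2.INTER_CUBIC)[:,:,::-1])
E
```

```text
[597.34, -226.366, -0.03999999910593033, 92.91, 68.682, 0.96]
[278.351, -329.727, 0.12999999523162842, 93.31, 73.05, 0.91]
[577.175, -379.418, 0.2720000147819519, 91.574, 70.097, 0.86]
[425.871, -230.228, 0.004000000189989805, 89.404, 67.429, 0.76]
safe [6.25443152e+02 4.84777219e+01 4.01455650e-02]
(0, 0, 0) [-2.8 -5.5  4. ]
(0, 0, 0) [-6.9 -4.8 -3.1]
(-180, 150, 85) [0.6 0.9 1.6]
(-180, 150, 85) [-0.8 -0.2 -1.4]
(-180, 60, 85) [-183.1   51.5   87.2]
(-180, 60, 85) [ 2.1 -5.  -0.6]
(-180, 60, 85) [-160.5  327.2   81.7]
(-180, 60, 85) [-2.3 -3.3 -3. ]
(-180, -30, 85) [-4.2 -2.9  1.1]
(-180, -30, 85) [-1.2 -2.1  2.2]
(-180, -30, 85) [-182.5   21.   -54.3]
(-180, -30, 85) [  3.  -88.3  -2.4]
(0, -60, 139) [2.9 2.6 2.2]
(0, -60, 139) [-2.2  1.5  2.6]
(0, -60, 139) [124.2 289.7 137. ]
(-231, 195, 50) [-0.4383282  -1.48396574]
(-231, -75, 50) [ 0.47021394 -2.00060867]
dial_left_grip [439.6 191.1  92. ] [228.8 271.7] 15 pointer vec [ 4.1 -7.1] value 1.0900136967714038
dial_middle_grip [443.2 101.2  92. ] [262.6 270.8] 11 pointer vec [-13.1   2. ] value 3.334038517015212
dial_right_grip [446.8  11.3  92. ] [296.6 269.9] 11 pointer vec [ 1.4 -8.7] value 1.4535145320435086
2.25
```

View pics/ov.png

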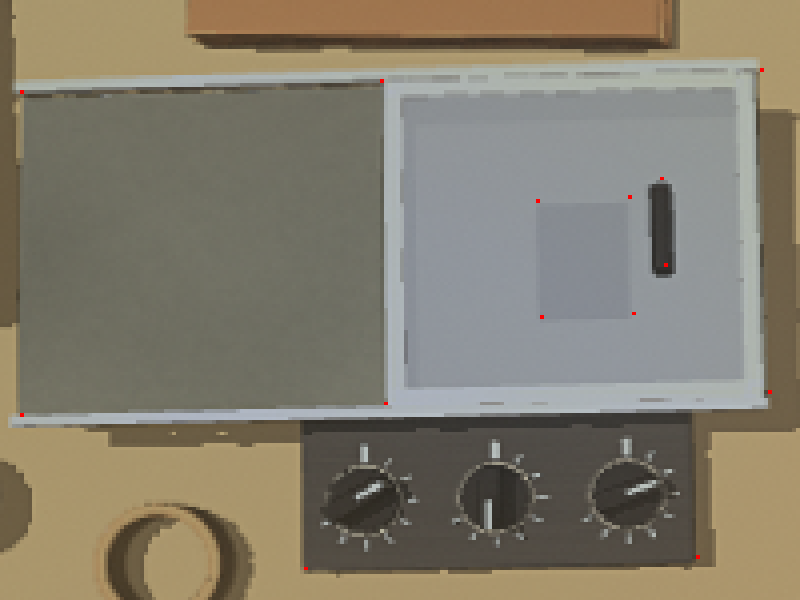

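View pics/cart.png

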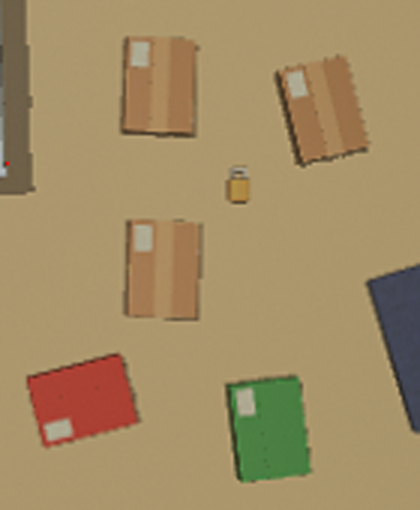

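Crops: the three brown cartons have brown sides with a white label, and no sides are coloured, so they are confirmed. The overlay's bin yaw looks slightly off, with the console's near-right corner about 2 px out at (314,291), so I refine it by edge fitting.

```bash
cat > fit.py <<'E'
from h import *
def T(p,l): c,s=np.cos(p[2]),np.sin(p[2]); l=np.atleast_2d(np.asarray(l,float)); return np.c_[p[0]+c*l[:,0]-s*l[:,1],p[1]+s*l[:,0]+c*l[:,1],l[:,2]]
def edges(im,p,E,search=5,n="top"):
    g=cv2.GaussianBlur(cv2.cvtColor(im,cv2.COLOR_RGB2GRAY),(0,0),0.8).astype(np.float32); out=[]
    for i,(a,b) in enumerate(E):
        L=np.linspace(a,b,30)[2:-2]; uv=proj(n,T(p,L)); d=uv[-1]-uv[0]; d/=np.linalg.norm(d); nn=np.array([-d[1],d[0]])
        s=np.arange(-search,search+.01,.25)
        q=uv[:,None]+s[None,:,None]*nn; v=cv2.remap(g,q[...,0].astype(np.float32),q[...,1].astype(np.float32),cv2.INTER_LINEAR)
        gr=np.abs(np.gradient(v,axis=1)); k=gr.argmax(1)
        for j in range(len(L)):
            if gr[j,k[j]]>1: out.append((i,L[j],q[j,k[j]],nn))
    return out
def fit(im,p,E,free=(),it=4,search=5,n="top"):
    nf=len(free)
    for _ in range(it):
        O=edges(im,p,E,search,n); Ls=np.array([o[1] for o in O]); uv=np.array([o[2] for o in O]); nn=np.array([o[3] for o in O]); ii=np.array([o[0] for o in O])
        def f(x):
            r=((proj(n,T(x,Ls))-uv)*nn).sum(1)
            for k,e in enumerate(free): r[ii==e]-=x[3+k]
            return r
        s=least_squares(f,np.r_[p,np.zeros(nf)],loss="soft_l1",f_scale=.3,x_scale=np.r_[1,1,.01,np.ones(nf)]); p=s.x[:3]; search=max(2,search-1)
    return p,s.x[3:],[(i,round(float(np.median(f(s.x)[ii==i])),2),round(float(np.abs(f(s.x)[ii==i]).mean()),2)) for i in range(len(E))]
E
python3 - <<'E'
from fit import *
im=get_image("top")
con=[((-231,195,50),(-231,-75,50)),((-231,-75,50),(-125,-75,50)),((-231,195,50),(-125,195,50))]
rec=[((45,33,6),(45,-33,6)),((45,-33,6),(-45,-33,6)),((-45,-33,6),(-45,33,6)),((-45,33,6),(45,33,6))]
p0=[625.4,48.5,.035]
for nm,E,fr in(("console",con,()),("rect",rec,()),("both",con+rec,()),("both+rails",con+rec+[((-118,-110,114),(-118,115,114)),((118,-110,114),(118,115,114)),((-60,-125,114),(60,-125,114))],(7,8,9))):
    p,x,r=fit(im,p0,E,fr); print(nm,p.round(4),x.round(2),r)
g=cv2.cvtColor(im,cv2.COLOR_RGB2GRAY)
for y in(150,60,-30):
    X=T(p,(-180,y,92))[0]; c=proj("top",X)[0]; v,u=np.mgrid[0:480,0:640]
    m=(np.hypot(u-c[0],v-c[1])<6.5)&(g>105); P=plane("top",np.c_[u[m],v[m]],92)[:,:2]; mu=np.average(P,axis=0,weights=g[m]-80.)-X[:2]
    print(y,X.round(1),m.sum(),mu.round(1),(p[2]-np.arctan2(mu[1],mu[0]))%(2*np.pi))
get_image("side")
con=[con[0]]+[((-231,-75,50),(-125,-75,50)),((-231,-75,50),(-231,-75,5))]
E
```

```text
console [6.200471e+02 4.982760e+01 3.710000e-02] [] [(0, 0.01, 0.26), (1, -0.36, 0.46), (2, 0.39, 0.45)]
rect [6.230192e+02 5.077910e+01 3.300000e-02] [] [(0, 0.13, 0.13), (1, 0.16, 0.37), (2, 0.16, 0.18), (3, 0.29, 0.36)]
both [6.220453e+02 5.082820e+01 4.350000e-02] [] [(0, -0.62, 0.69), (1, -0.4, 0.5), (2, 0.49, 0.5), (3, 0.33, 0.37), (4, 0.25, 0.36), (5, -0.12, 0.26), (6, 0.14, 0.29)]
both+rails [6.220972e+02 5.101580e+01 4.620000e-02] [1.96 0.19 0.53] [(0, -0.66, 0.65), (1, -0.29, 0.36), (2, 0.61, 0.59), (3, 0.36, 0.39), (4, 0.24, 0.34), (5, 0.0, 0.19), (6, 0.09, 0.3), (7, 0.04, 0.13), (8, -0.19, 1.13), (9, -0.02, 0.25)]
150 [435.4 192.5  92. ] 11 [ 7.4 -7.7] 0.8561162434906084
60 [439.5 102.6  92. ] 11 [-9.4  0.6] 3.2568547789976234
-30 [443.7  12.7  92. ] 10 [ 3.8 -8.9] 1.2161340207971862
```

```bash
cat > dial.py <<'E'
from fit import *
P=np.array([624.,50.5,.04])
Y={"l":150,"m":60,"r":-30}
def branch(pos,yaws):
    best=None
    for k in(-1,0,1):
        js=[inverse_kinematics(list(pos),quat(y+k*np.pi)) for y in yaws]
        if any(j is None for j in js): continue
        m=max(abs(j[5]) for j in js); jump=max([abs(js[i+1][5]-js[i][5]) for i in range(len(js)-1)]+[0])
        if jump>1.2: continue
        if best is None or m<best[0]: best=(m,k)
    assert best is not None; return best[1]*np.pi
def turn(d,v0,v1,off=(0,0)):
    X=T(P,(-180,Y[d],81))[0]; X[:2]+=off
    N=int(np.ceil(abs(v1-v0)/.45)); vs=np.linspace(v0,v1,N+1); k=branch(X,P[2]-vs); yaws=P[2]-vs+k
    up=X+[0,0,90]
    move_pose(list(up),quat(yaws[0])); grip(38)
    if move_l(list(X),v=120,guard=12): print("touched at",read_eef_pos()); 
    grip(0); print("gap",read_finger_gap(),"F",np.round(read_ft_force(),1),np.round(read_torque(),2))
    c=X.copy()
    for y in yaws[1:]:
        move_l(list(c),quat(y),v=60); 
    F=np.array(read_ft_force()); print("end F",F.round(1),"M",np.round(read_torque(),2),"gap",read_finger_gap(),"yaw err",np.round(read_tool_rot(),3))
    grip(38); move_l(list(up),v=200); print("t",read_time())
E
python3 - <<'E'
from dial import *
turn("l",.95,5*np.pi/6)
E
```

```text
gap 12.622424919199824 F [1.9 5.3 1.8] [ 0.85 -0.41 -0.02]
end F [16.9  3.4 -8.3] M [ 0.82 -3.16 -0.04] gap 12.867291603783789 yaw err [ 0.004 -0.278  0.961 -0.   ]
t 10.2333
```

```bash
sed -i 's/P=np.array(.624.,/P=np.array([627.,/' dial.py; python3 - <<'E'
from dial import *
turn("m",3.28,np.pi/3)
turn("r",1.25,np.pi)
X=T(P,(-180,60,250))[0]
q=read_q(); move_pose([400,-150,250],quat(0.04+branch([400,-150,250],[.04])))
save("top","d1",(200,245,330,305),6); save("side","d1s",(245,200,345,285),7)
E
```

```text
gap 12.752400292413032 F [-3.  -2.9  6.7] [-0.71  0.52 -0.  ]
end F [-10.7   1.1  13.3] M [0.23 2.47 0.08] gap 13.325120412338585 yaw err [ 0.     0.876 -0.482 -0.001]
t 16.1667
gap 12.457361987618219 F [-8.  -2.1  9.3] [-0.51  1.66  0.04]
end F [-9.  -2.4 10.4] M [-0.62  1.99 -0.03] gap 12.985742048009856 yaw err [-0.001 -0.02   1.    -0.001]
t 21.675
```

View pics/d1.png

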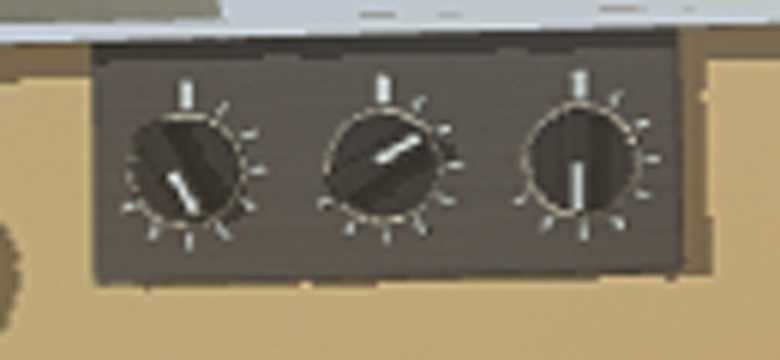

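The dials show 5, 2 and 6: pointer tips at (193,210), (418,140) and (577,208) in the crop. Now I open the cover.

```bash
sed -i 's/P=np.array(.627.,/P=np.array([625.7,/' dial.py; cat >> dial.py <<'E'
def slide(y0,y1):
    q=P[2]+branch(T(P,(0,y0,134))[0],[P[2]])
    A=lambda y,z:list(T(P,(0,y,z))[0])
    move_pose(A(y0,215),quat(q)); grip(45)
    if move_l(A(y0,135),v=120,guard=12): print("touched",read_eef_pos())
    grip(0); print("gap",read_finger_gap(),np.round(read_ft_force(),1))
    print("stop",move_l(A(y1,135),v=90,guard=25),np.round(read_ft_force(),1)); e=np.array(read_eef_pos()); c,s=np.cos(P[2]),np.sin(P[2])
    print("bin y",-s*(e[0]-P[0])+c*(e[1]-P[1]),"gap",read_finger_gap())
    grip(45); move_l(A(y1,230),v=200); print("t",read_time())
E
python3 - <<'E'
from dial import *
slide(-60,187)
move_pose([420,180,250],quat(P[2]+branch([420,180,250],[P[2]])))
save("top","c1"); print(*cartons(),sep="\n")
for n in("top","side"):
    if n=="side":get_image(n)
    for l in("bay","carton_a","cover_handle"): print(n,l,[np.round(d["centre"]) for d in mark_of(n,l)])
E
```

```text
gap 12.666256679276312 [-1.  -0.5  6.7]
stop False [ -1.6 -14.    6.7]
bin y 184.39914884036043 gap 12.952362740421492
t 28.9667
[278.317, -327.359, 0.1379999965429306, 91.698, 68.894, 0.79]
[302.752, -156.636, -1.3170000314712524, 90.961, 68.248, 0.78]
[425.862, -230.23, 0.004000000189989805, 89.421, 67.43, 0.62]
[596.481, -225.958, -0.004000000189989805, 94.119, 70.663, 0.6]
top bay [array([624.,  49.,   7.])]
top carton_a [array([ 579., -381.,    5.]), array([ 285., -334.,    4.]), array([ 304., -152.,    0.]), array([ 602., -224.,    4.])]
top cover_handle [array([614., 235., 139.])]
side bay [array([623.,  46.,   7.])]
side carton_a [array([ 308., -155.,   -0.]), array([ 282., -335.,   -5.]), array([ 582., -386.,   -2.]), array([ 430., -229.,    2.]), array([ 602., -227.,   -5.])]
side cover_handle [array([620., 236., 139.])]
```

View pics/c1.png

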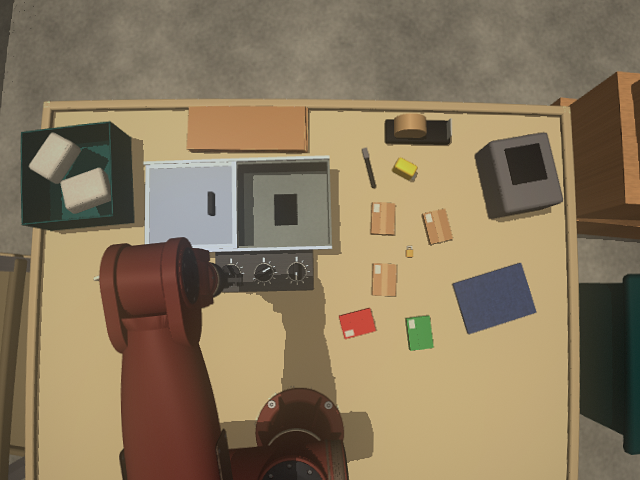

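The cover is open, with the handle at (211,203) and the black rectangle clear at (286,209). Cartons are unmoved at (383,218), (437,226) and (384,280). I fit the rectangle and the cartons with the same camera.

```bash
cat > cart.py <<'E'
from dial import *
def rect(z): return [((45,33,z),(45,-33,z)),((45,-33,z),(-45,-33,z)),((-45,-33,z),(-45,33,z)),((-45,33,z),(45,33,z))]
def fc(im,p0,z,search=5):
    p,_,r=fit(im,np.array(p0,float),rect(z),search=search); return p,r
E
python3 - <<'E'
from cart import *
im=get_image("top")
print("rect",*fc(im,[623,50.5,.04],6))
for c in([597,-226,0],[577,-381,.27],[426,-230,0]): print("carton",*fc(im,c,24))
E
```

```text
rect [6.22660694e+02 5.06574078e+01 4.32975836e-02] [(0, 0.23, 0.24), (1, 0.22, 0.3), (2, 0.03, 0.27), (3, 0.27, 0.3)]
carton [ 5.94756911e+02 -2.28988730e+02 -3.16802919e-02] [(0, 1.5, 1.38), (1, 0.45, 0.42), (2, 0.24, 0.37), (3, 2.01, 1.58)]
carton [ 5.74315914e+02 -3.80273484e+02  2.62128641e-01] [(0, 1.0, 1.07), (1, 1.21, 1.15), (2, 0.48, 0.46), (3, 1.02, 1.04)]
carton [ 4.23741589e+02 -2.32347606e+02 -3.80754596e-02] [(0, 0.51, 0.92), (1, 0.5, 0.57), (2, 0.23, 0.23), (3, 2.01, 1.51)]
```

```bash
cat >> cart.py <<'E'
BAY=np.array([625.5,50.5,.042])
def pick(c,z=12,bay=BAY):
    k=min((0,np.pi,-np.pi),key=lambda k:max(abs((inverse_kinematics([a[0],a[1],200],quat(a[2]+k)) or [9]*6)[5]) for a in(c,bay)))
    move_pose([c[0],c[1],150],quat(c[2]+k)); grip(85)
    if move_l([c[0],c[1],z],v=120,guard=8): print("touch",np.round(read_eef_pos(),1))
    zz=read_eef_pos()[2]; grip(0); print("gap",read_finger_gap(),"F",np.round(read_ft_force(),1))
    move_l([c[0],c[1],zz+200],v=200); print("held gap",read_finger_gap()); return zz,k
def place(zz,k,n,bay=BAY,out=True):
    move_pose([bay[0],bay[1],zz+200],quat(bay[2]+k)); print("gap",read_finger_gap())
    zt=zz+6+24*n
    move_l([bay[0],bay[1],zt+15],v=150)
    print("touch",move_l([bay[0],bay[1],zt-.5],v=25,guard=6),round(read_eef_pos()[2]-zt,1))
    grip(85); move_l([bay[0],bay[1],zz+200],v=200); print("t",read_time())
def away(): move_pose([420,-60,330],quat(.04+branch([420,-60,330],[.04])))
E
python3 - <<'E'
from cart import *
zz,k=pick([429,-230,0]); place(zz,k,0); away()
im=save("top","p1",(230,140,430,290)); print(cartons())
print("rectangle fit",*fc(im,[622.7,50.7,.04],30))
for n in("top","side"):
    if n=="side":get_image(n)
    print(n,[np.round(d["centre"]) for d in mark_of(n,"carton_a")])
E
```

```text
Traceback (most recent call last):
  File "cart.py", line 7, in pick
    k=min((0,np.pi,-np.pi),key=lambda k:max(abs((inverse_kinematics([a[0],a[1],200],quat(a[2]+k)) or [9]*6)[5]) for a in(c,bay)))
  File "cart.py", line 7, in <lambda>
    k=min((0,np.pi,-np.pi),key=lambda k:max(abs((inverse_kinematics([a[0],a[1],200],quat(a[2]+k)) or [9]*6)[5]) for a in(c,bay)))
                                        ~~~^^^^^^^^^^^^^^^^^^^^^^^^^^^^^^^^^^^^^^^^^^^^^^^^^^^^^^^^^^^^^^^^^^^^^^^^^^^^^^^^^^^^^
  File "cart.py", line 7, in <genexpr>
    k=min((0,np.pi,-np.pi),key=lambda k:max(abs((inverse_kinematics([a[0],a[1],200],quat(a[2]+k)) or [9]*6)[5]) for a in(c,bay)))
                                                 ^^^^^^^^^^^^^^^^^^^^^^^^^^^^^^^^^^^^^^^^^^^^^^^^^^^^^^^^^
ValueError: The truth value of an array with more than one element is ambiguous. Use a.any() or a.all()
```

```bash
python3 - <<'E'
s=open("cart.py").read()
a=s.index("    k=min("); b=s.index("\n",a)
s=s[:a]+"""    def cost(k):
        js=[inverse_kinematics([a[0],a[1],200],quat(a[2]+k)) for a in(c,bay)]
        return 9 if any(j is None for j in js) else max(abs(j[5]) for j in js)
    k=min((0,np.pi,-np.pi),key=cost)"""+s[b:]
open("cart.py","w").write(s)
E
python3 - <<'E'
from cart import *
zz,k=pick([429,-230,0]); place(zz,k,0); away()
im=save("top","p1",(230,140,430,290)); print(cartons())
print("rectangle fit",*fc(im,[622.7,50.7,.04],30))
for n in("top","side"):
    if n=="side":get_image(n)
    print(n,[np.round(d["centre"]) for d in mark_of(n,"carton_a")])
E
```

```text
gap 64.84814359135225 F [-0.2  0.9  7. ]
held gap 64.55196865662835
gap 64.47658973824475
touch True 0.3
t 39.8
[[277.167, -328.463, 0.1459999978542328, 90.811, 69.023, 0.88], [577.169, -379.365, 0.2329999953508377, 90.715, 71.393, 0.87], [597.637, -225.954, 0.0010000000474974513, 91.601, 71.005, 0.66], [620.075, 51.48, 0.017000000923871994, 91.763, 65.345, 0.61], [290.976, -190.243, -0.5839999914169312, 56.05, 28.429, 0.48]]
rectangle fit [6.21934766e+02 4.96620482e+01 2.04411970e-02] [(0, -0.22, 0.2), (1, -0.45, 0.56), (2, -0.23, 0.2), (3, -0.2, 0.31)]
top [array([ 579., -379.,   -0.]), array([626.,  53.,   5.]), array([ 284., -329.,    3.]), array([ 308., -154.,    1.]), array([ 603., -224.,    2.])]
side [array([ 277., -328.,    2.]), array([623.,  52.,   8.]), array([ 582., -386.,    0.]), array([ 308., -155.,    0.]), array([ 603., -230.,   -1.]), array([447.,  11.,  81.])]
```

View pics/p1.png

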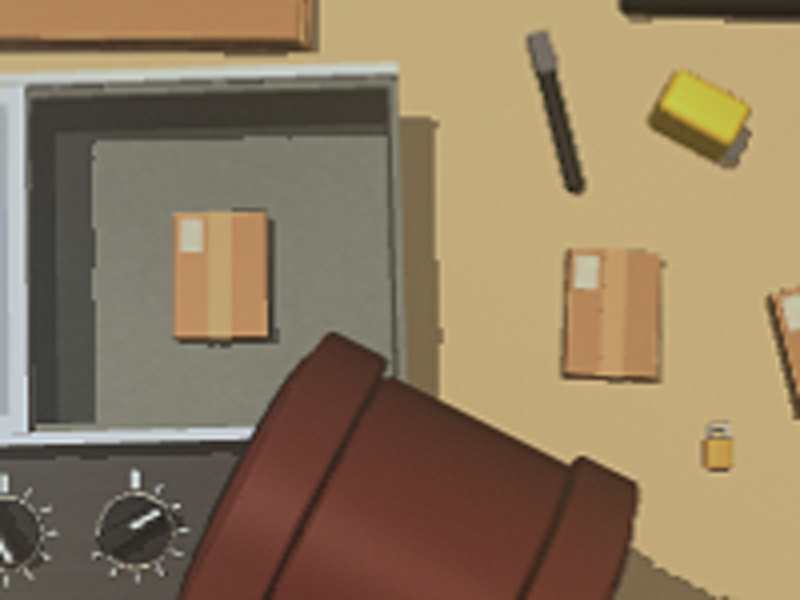

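The first carton sits on the rectangle at (285,209), within about 2 mm. The cartons at (383,218) and (437,226) are unmoved. Next is the second carton.

```bash
python3 - <<'E'
from cart import *
zz,k=pick([600,-226.3,0]); place(zz,k,1); away()
im=save("top","p2",(230,140,430,290)); print(cartons())
print("fit",*fc(im,[622.7,50.7,.04],54,3))
get_image("side"); print([np.round(d["centre"]) for d in mark_of("side","carton_a")])
E
```

```text
gap 64.48681683199491 F [-0.3  0.8  5.6]
held gap 64.87123403526198
gap 64.77512660381187
touch True 0.3
t 49.3917
[[627.161, 52.672, 0.010999999940395355, 94.467, 67.945, 0.91], [577.556, -379.69, 0.23899999260902405, 91.945, 73.382, 0.8], [289.378, -189.185, -0.5830000042915344, 59.888, 31.502, 0.73], [277.617, -328.785, 0.14100000262260437, 91.435, 70.954, 0.63]]
fit [6.22187292e+02 5.06469309e+01 2.36472236e-02] [(0, 0.0, 0.47), (1, -0.24, 0.28), (2, 0.0, 0.13), (3, -0.27, 0.27)]
[array([ 307., -155.,   -2.]), array([ 278., -331.,   -2.]), array([628.,  50.,  29.]), array([ 583., -386.,   -4.]), array([625.,  54.,   8.])]
```

View pics/p2.png

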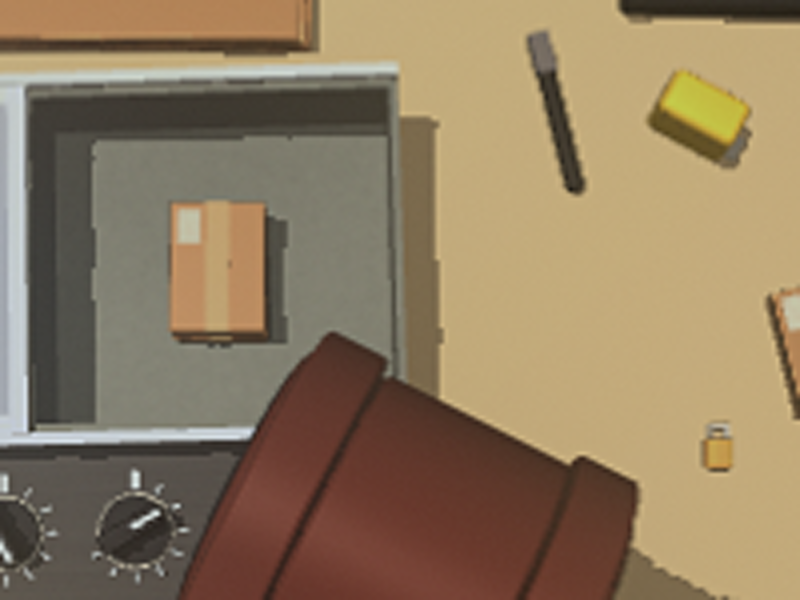

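The second carton sits squarely on the first at (284,207), within about 1 mm by the fit. Now the third.

```bash
python3 - <<'E'
from cart import *
zz,k=pick([579.5,-381,.255]); place(zz,k,2); away()
im=save("top","p3",(210,140,450,310),3); print(cartons())
print("fit",*fc(im,[622.7,50.7,.04],78,3))
get_image("side"); print([np.round(d["centre"]) for d in mark_of("side","carton_a")])
E
```

```text
gap 64.68495060950484 F [-0.1  0.7  6.2]
held gap 64.70464595855123
gap 64.57101104346557
touch True 0.2
t 59.5083
[[630.055, 52.758, 0.010999999940395355, 100.253, 73.616, 0.76], [278.276, -329.502, 0.13500000536441803, 91.792, 71.479, 0.62], [285.89, -188.334, -0.6899999976158142, 51.078, 28.712, 0.6], [434.713, 530.245, -1.5499999523162842, 130.365, 79.844, 0.24]]
fit [6.22644419e+02 5.03020687e+01 3.11426445e-02] [(0, 0.02, 0.2), (1, 0.01, 0.2), (2, 0.2, 0.36), (3, -0.03, 0.22)]
[array([ 309., -155.,   -1.]), array([625.,  48.,  30.]), array([ 281., -332.,    0.]), array([625.,  49.,  52.]), array([627.,  57.,  10.])]
```

View pics/p3.png

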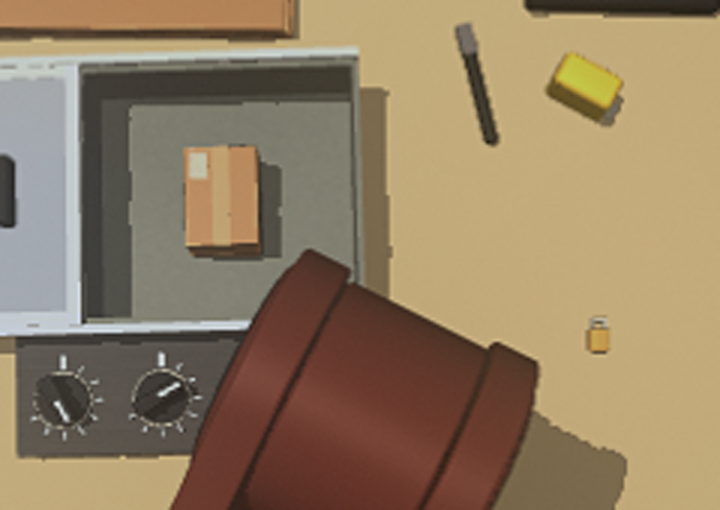

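The column is straight at (284,207), the cartons are off the bench and the bystanders are unmoved. Now I shut the cover, check it, and turn the left dial to 0.

```bash
python3 - <<'E'
from cart import *
slide(184.5,-63.5); away()
im=save("top","s1",(210,140,340,300),4)
for n in("top","side"):
    if n=="side":get_image(n)
    print([(np.round(d["centre"]),d["conf"]) for d in mark_of(n,"cover_handle")])
E
```

```text
gap 12.969682936085562 [-1.4 -1.8  5.5]
stop False [-2.2 13.   8. ]
bin y -60.843767527091394 gap 13.08392275586454
t 67.7333
[(array([626., -11., 140.]), 0.55)]
[(array([630., -12., 140.]), 0.73)]
```

View pics/s1.png

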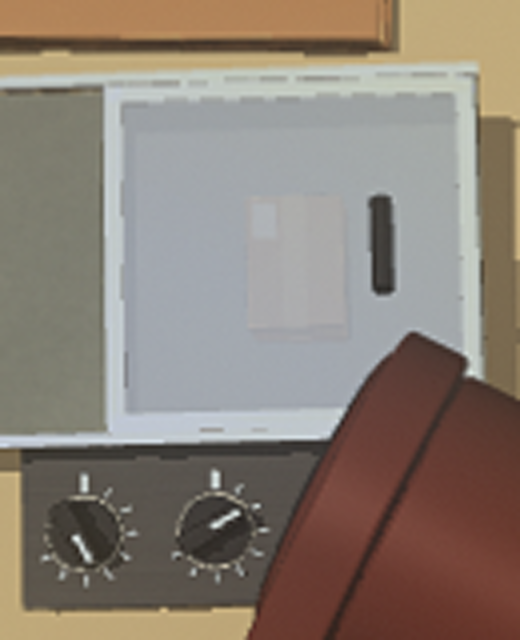

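The cover is shut: the handle is at (305,201) and it travelled 245 mm. The column is intact underneath. Next I turn the left dial to 0.

```bash
python3 - <<'E'
from cart import *
turn("l",5*np.pi/6,-.02)
X=[430,-200,320]; move_pose(X,quat(.04+branch(X,[.04])))
save("top","e1",(140,140,340,300),4)
E
```

```text
gap 13.113747717227877 F [ 0.4 -3.7  6.1] [-0.66  0.01  0.02]
end F [-2.2 -3.7  9.2] M [-0.92  0.4  -0.84] gap 12.939983639813565 yaw err [ 0.001 -0.029  1.    -0.   ]
t 77.5667
```

View pics/e1.png

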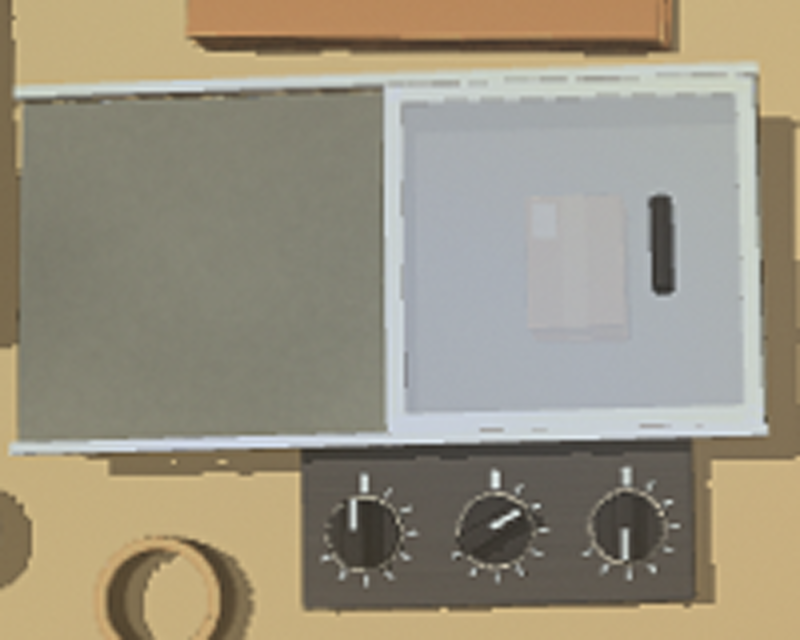

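The left dial is at 0, with its pointer vertical and the dial pressed against its stop (0.84 N m). The middle dial is on 2, the right on 6, and the cover is shut over the column. I hand the job in.

```bash
python3 -c "
from workcell import *
print(close_job())"
```

```text
the job is handed in; nothing more can be done
None
```

I handed the job in with all three cartons stacked on the black rectangle (within about 3 mm by camera), the cover fully shut, the dials at 0-2-6 and the other bench items, as far as the close-up pictures showed, where they were; the hand-in returned no verdict.

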